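Reload sample vials in reverse order for the drift check

ROBOT

A 7-joint arm with a two-finger parallel gripper is mounted at the origin on a cart in front of the work surface, level with it; the furniture and walls round the work are solid. World frame = base frame: x ahead of the robot, y to its left, z up, the work surface at z = 0. Lengths are in m, angles in rad, forces in N, time in s.
With the tool pointing down it reaches from about 0.4 to 0.85 m from the base axis. Payload 6.9 kg.
Tool frame: the origin (TCP) lies at the very end of the fingers, on their centre line; the grasp point (between the pads) lies 19 mm behind it; z points along the fingers, y is the direction in which the jaws open and shut (so a half turn about z gives the same grasp; the last joint's range is limited). The gripper opens to 85 mm and grips with 20 to 120 N. Pads are 22 mm wide; open, the fingers measure 114 mm over their backs; the gripper's body (76 mm by 85 mm) begins 54 mm behind the grasp point. The pads swing forward as they close: fully open they stand 13 mm farther back than shut.
Start: joints at [-1.071, 0.507, -0.238, 1.5, 0.126, 1.149, -0.155], TCP at [0.24, 0.577, 0.231] pointing down, gripper open.
Joint ranges: [-3.08, 3.08], [-0.24, 2.05], [-1.43, 1.35], [0, 2.5], [-1.52, 4.66], [0.17, 1.96], [-2.89, 2.89]. Speed limits (rad/s): [2.39, 2.39, 3.14, 3.14, 3.14, 3.14, 3.14].

INTERFACE

Orientations are given as a unit quaternion [w, x, y, z].
In Python, from workcell import r gives the robot as it stands.
- The arm moves only by the tool move_arm, never from a script. Its arguments are lists of equal length, an entry for each row: "gripper": the opening, from 0 (shut) to 1 (fully open); "delta_pos": the shift along the tool's x, y, z in mm, a list of three; "turn": the turn about the tool's z in rad. A call has 1 to 20 rows; each row is the pose to reach, as a shift and turn from the pose commanded when the call began, along the tool's axes at that moment; what a row does not reach only later rows make up. A row lasts 1/8 s, in which the tool goes at most 62.5 mm and 10.7 degrees, less where a joint would pass 70% of its speed; a pose out of reach is approached as far as the arm can. A call with a gripper value outside its range is refused whole. The fingers move at their own pace and stop on an object; "squeeze" is the grip in N (left out, the last holds). Time passes only in rows, so rows that repeat a pose let the fingers close. It gives the time, the measured TCP pose, the force and the opening at its end, in the units of the state.
- r.get_obs(): the state, without advancing time (a new reading comes with each control period).
- r.grab_frame(name): name is "side" or "top" or "wrist"; returns the picture (384x512x3 uint8, red, green, blue); there is no depth.
- r.camera_params(name): a dict with "intrinsics" (3x3 intrinsics, pixels), "rvec" (rotation vector, rad) and "tvec" (3), from world to camera coordinates, as OpenCV has them. Camera axes: x right, y down, z forward; pixel columns grow to the right and rows downward; lengths in m; the calibration is good to about 2 mm. A picture is of the moment at which its call begins: read the wrist's pose just before it. camera_params takes no time and is no camera call; for the wrist camera it gives the pose at the moment of the call.
- r.hand_in(): hands the job in, once; it reports no verdict.
The state is a dict: "time_s": time; "joints": joint angles; "qd": joint speeds; "tau": joint torques, N m; "tool_pos": TCP position; "orientation": TCP orientation; "contact_force": force on the tool from outside, world axes, zero at the start; "ft_torque": the same for the moment, N m; "grip_width": finger opening in m.
Only numpy, scipy, OpenCV 4.12 (cv2) and the standard library are available. Lean on these libraries where they do the work, as an engineer would, in place of code of your own. Each camera call takes 0.05 s, during which the arm holds its last target.

TASK

For the repeat run the samples must be measured in reverse order: move the four vials from the wooden rack into the white rack, one to a compartment, so that the one standing leftmost in the wooden rack (seen from the robot) ends up rightmost in the white rack, the next one second from the right, and so on. Keep them upright, set each one down rather than dropping it, and leave all four standing on the floor of their compartments.

Things in the scene. Friction and masses are not known exactly. Their poses are not given: they have to be found in the camera images.
- wood_rack: brown wooden four-place vial rack, fixed, 54 x 224 x 24 mm, holds the vials at the start, left or right of the white one. Origin: centre of its underside, on the worktop; y along the row to the robot's left (turned under 25 degrees), x across the row, z up. Square compartments 44 mm wide inside, centres at x = 0, y = +73.5, +24.5, -24.5, -73.5 mm (leftmost first); floor 4 mm and wall tops 24 mm above the worktop, walls 5 mm thick
- white_rack: white plastic four-place vial rack, fixed, 54 x 224 x 24 mm, empty at the start. Origin: centre of its underside, on the worktop; y along the row to the robot's left (turned under 25 degrees), x across the row, z up. Square compartments 44 mm wide inside, centres at x = 0, y = +73.5, +24.5, -24.5, -73.5 mm (leftmost first); floor 4 mm and wall tops 24 mm above the worktop, walls 5 mm thick
- red_vial: clear glass vial with a red screw cap (top 23 mm): rigid upright cylinder, 28 mm in diameter, 72 mm tall, 30 to 65 g. Origin: centre of its underside; z up its axis. Starts in the wooden rack on the disc of its own colour, within 4 mm of its centre. Grip its sides above the rack's walls, fingers across the row (x of the rack), where they have room
- yellow_vial: clear glass vial with a yellow screw cap (top 23 mm): rigid upright cylinder, 28 mm in diameter, 72 mm tall, 30 to 65 g. Origin: centre of its underside; z up its axis. Starts in the wooden rack on the disc of its own colour, within 4 mm of its centre. Grip its sides above the rack's walls, fingers across the row (x of the rack), where they have room
- green_vial: clear glass vial with a green screw cap (top 23 mm): rigid upright cylinder, 28 mm in diameter, 72 mm tall, 30 to 65 g. Origin: centre of its underside; z up its axis. Starts in the wooden rack on the disc of its own colour, within 4 mm of its centre. Grip its sides above the rack's walls, fingers across the row (x of the rack), where they have room
- blue_vial: clear glass vial with a blue screw cap (top 23 mm): rigid upright cylinder, 28 mm in diameter, 72 mm tall, 30 to 65 g. Origin: centre of its underside; z up its axis. Starts in the wooden rack on the disc of its own colour, within 4 mm of its centre. Grip its sides above the rack's walls, fingers across the row (x of the rack), where they have room
- red_disc: flat red marker disc, 41 mm in diameter, 3 mm thick, fixed on the floor of a compartment of the wooden rack; shows where the red-capped vial stood at the start and stays behind. Origin: centre of its underside, 4 mm above the worktop; its top is 7 mm above the worktop
- yellow_disc: flat yellow marker disc, 41 mm in diameter, 3 mm thick, fixed on the floor of a compartment of the wooden rack; shows where the yellow-capped vial stood at the start and stays behind. Origin: centre of its underside, 4 mm above the worktop; its top is 7 mm above the worktop
- green_disc: flat green marker disc, 41 mm in diameter, 3 mm thick, fixed on the floor of a compartment of the wooden rack; shows where the green-capped vial stood at the start and stays behind. Origin: centre of its underside, 4 mm above the worktop; its top is 7 mm above the worktop
- blue_disc: flat blue marker disc, 41 mm in diameter, 3 mm thick, fixed on the floor of a compartment of the wooden rack; shows where the blue-capped vial stood at the start and stays behind. Origin: centre of its underside, 4 mm above the worktop; its top is 7 mm above the worktop
Not all that is in view belongs to the job. Leave any black or pink look-alike of the green_vial alone.

How it is judged:
At the end, for the whole second after the job is handed in: Each vial stands upright (within 0.15 rad) and still on the white rack's floor (within 5 mm), within 12 mm each way of the centre of the mirrored compartment: places 1, 2, 3, 4 from the left in the wooden rack (where the vial's disc lies) go to 4, 3, 2, 1 from the left in the white rack (((y of red_disc in the frame of wood_rack between 0.0635 and 0.0835 m and y of red_vial in the frame of white_rack between -0.0855 and -0.0615 m) or (y of red_disc in the frame of wood_rack between 0.0145 and 0.0345 m and y of red_vial in the frame of white_rack between -0.0365 and -0.0125 m) or (y of red_disc in the frame of wood_rack between -0.0345 and -0.0145 m and y of red_vial in the frame of white_rack between 0.0125 and 0.0365 m) or (y of red_disc in the frame of wood_rack between -0.0835 and -0.0635 m and y of red_vial in the frame of white_rack between 0.0615 and 0.0855 m)) and x of red_vial in the frame of white_rack between -0.012 and 0.012 m and z of red_vial in the frame of white_rack between -0.001 and 0.009 m and angle between each of red_vial, yellow_vial, green_vial, blue_vial's own z axis and vertical below 0.15 rad and linear speed of each of red_vial, yellow_vial, green_vial, blue_vial below 0.03 m/s and ((y of yellow_disc in the frame of wood_rack between 0.0635 and 0.0835 m and y of yellow_vial in the frame of white_rack between -0.0855 and -0.0615 m) or (y of yellow_disc in the frame of wood_rack between 0.0145 and 0.0345 m and y of yellow_vial in the frame of white_rack between -0.0365 and -0.0125 m) or (y of yellow_disc in the frame of wood_rack between -0.0345 and -0.0145 m and y of yellow_vial in the frame of white_rack between 0.0125 and 0.0365 m) or (y of yellow_disc in the frame of wood_rack between -0.0835 and -0.0635 m and y of yellow_vial in the frame of white_rack between 0.0615 and 0.0855 m)) and x of yellow_vial in the frame of white_rack between -0.012 and 0.012 m and z of yellow_vial in the frame of white_rack between -0.001 and 0.009 m and ((y of green_disc in the frame of wood_rack between 0.0635 and 0.0835 m and y of green_vial in the frame of white_rack between -0.0855 and -0.0615 m) or (y of green_disc in the frame of wood_rack between 0.0145 and 0.0345 m and y of green_vial in the frame of white_rack between -0.0365 and -0.0125 m) or (y of green_disc in the frame of wood_rack between -0.0345 and -0.0145 m and y of green_vial in the frame of white_rack between 0.0125 and 0.0365 m) or (y of green_disc in the frame of wood_rack between -0.0835 and -0.0635 m and y of green_vial in the frame of white_rack between 0.0615 and 0.0855 m)) and x of green_vial in the frame of white_rack between -0.012 and 0.012 m and z of green_vial in the frame of white_rack between -0.001 and 0.009 m and ((y of blue_disc in the frame of wood_rack between 0.0635 and 0.0835 m and y of blue_vial in the frame of white_rack between -0.0855 and -0.0615 m) or (y of blue_disc in the frame of wood_rack between 0.0145 and 0.0345 m and y of blue_vial in the frame of white_rack between -0.0365 and -0.0125 m) or (y of blue_disc in the frame of wood_rack between -0.0345 and -0.0145 m and y of blue_vial in the frame of white_rack between 0.0125 and 0.0365 m) or (y of blue_disc in the frame of wood_rack between -0.0835 and -0.0635 m and y of blue_vial in the frame of white_rack between 0.0615 and 0.0855 m)) and x of blue_vial in the frame of white_rack between -0.012 and 0.012 m and z of blue_vial in the frame of white_rack between -0.001 and 0.009 m); the robot touches nothing.
It fails at once if a vial is tipped over (leans more than 40 degrees) (angle between any of red_vial, yellow_vial, green_vial, blue_vial's own z axis and vertical above 0.7 rad).
It fails at once if a vial is dropped (moves faster than 0.7 m/s out of the fingers, as after 25 mm of free fall) ((linear speed of red_vial above 0.7 m/s and contact force between red_vial and the fingers below 0.02 N) or (linear speed of yellow_vial above 0.7 m/s and contact force between yellow_vial and the fingers below 0.02 N) or (linear speed of green_vial above 0.7 m/s and contact force between green_vial and the fingers below 0.02 N) or (linear speed of blue_vial above 0.7 m/s and contact force between blue_vial and the fingers below 0.02 N)).
It also fails if it takes over 99 s, if anything falls off the work surface, if the arm or the gripper's body presses on something with over 40 N, if the wrist force passes 120 N, or if a joint passes its speed limit or range.

## Working session

There is one attempt and no reset: what is moved stays moved. The work goes in short steps, Python scripts to look and compute and a tool call to move; the robot and the scene stay as the last step left them, time stands still between calls to the robot, and variables do not carry over. Pictures are saved under pics/ and viewed, and the job is handed in when it is done.

Besides the shell and the picture viewer there is one more tool, called after "Call:" as name([rows], argument=value, ...), one row to a line, values as JSON. move_arm: Moves the arm, as the interface text tells. Its arguments: {"type":"object","properties":{"gripper":{"type":"array","items":{"type":"number"}},"delta_pos":{"type":"array","items":{"type":"array","items":{"type":"number"}}},"turn":{"type":"array","items":{"type":"number"}},"squeeze":{"type":"number"}},"required":["gripper","delta_pos","turn"]}

```bash
ls; mkdir -p pics; python3 - <<'E'
from workcell import r
import cv2
print(r.get_obs())
for n in ["side","top","wrist"]:
    print(n,r.camera_params(n))
    im=r.grab_frame(n); cv2.imwrite(f"pics/{n}0.png",cv2.cvtColor(im,cv2.COLOR_RGB2BGR))
E
```

```text
pics
{'time_s': 0.0, 'joints': array([-1.07150948,  0.50831215, -0.23750263,  1.50117809,  0.12573661,
        1.14887501, -0.15478547]), 'qd': array([-0.00091786, -0.00098928,  0.00119789, -0.00095786, -0.00074579,
       -0.00115501, -0.00069142]), 'tau': array([ 1.00414250e-03, -6.20598364e+01, -2.18667179e+00, -2.49642384e+01,
        1.25992569e-02,  1.23463155e-02,  7.21806146e-06]), 'tool_pos': array([0.23970109, 0.57664922, 0.23042924]), 'orientation': array([-1.34319001e-04,  1.95607631e-01,  9.80681835e-01, -8.80075366e-04]), 'contact_force': array([ 0.29652593,  0.13755753, -0.29730369]), 'ft_torque': array([-0.01166618, -0.03971331,  0.02236341]), 'grip_width': 0.08556916164266432}
side {'intrinsics': array([[437.98180063,   0.        , 255.87827526],
       [  0.        , 437.98180063, 193.54033084],
       [  0.        ,   0.        ,   1.        ]]), 'rvec': array([ 1.98857318, -0.04588445,  0.00773026]), 'tvec': array([-0.52160977,  0.06069485,  1.00628905])}
top {'intrinsics': array([[373.85257021,   0.        , 255.02057382],
       [  0.        , 373.85257021, 191.05567289],
       [  0.        ,   0.        ,   1.        ]]), 'rvec': array([ 2.12117695, -2.15678182,  0.14598885]), 'tvec': array([0.005736  , 0.52822351, 0.81678662])}
wrist {'intrinsics': array([[276.96259688,   0.        , 257.57272641],
       [  0.        , 276.96259688, 189.70449037],
       [  0.        ,   0.        ,   1.        ]]), 'rvec': array([-2.38271459, -1.59045031, -0.25404309]), 'tvec': array([-0.6251344 , -0.04057262,  0.38121044])}
```

View pics/top0.png

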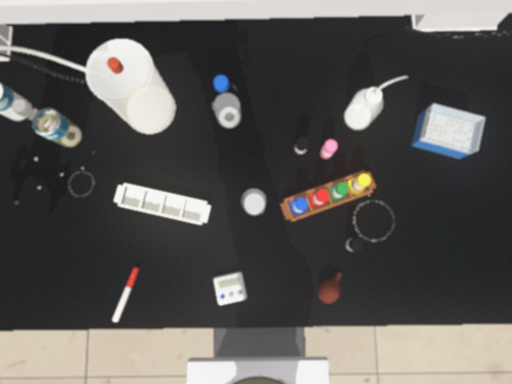

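View pics/side0.png

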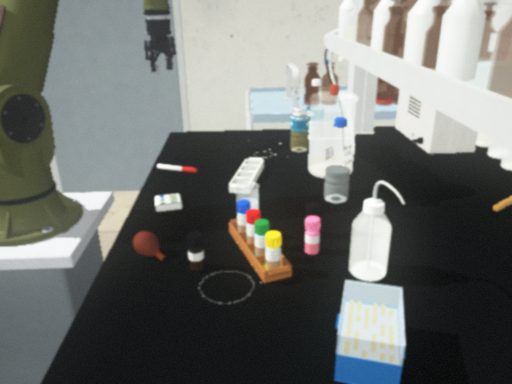

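View pics/wrist0.png

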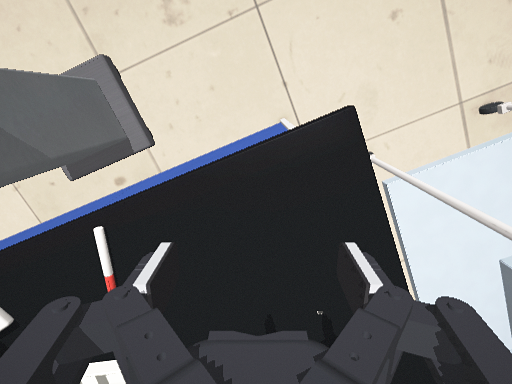

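```bash
python3 - <<'E'
import cv2,numpy as np
im=cv2.imread("pics/top0.png")
a=cv2.resize(im[175:230,105:220],None,fx=6,fy=6,interpolation=cv2.INTER_CUBIC)
b=cv2.resize(im[162:228,275:390],None,fx=6,fy=6,interpolation=cv2.INTER_CUBIC)
cv2.imwrite("pics/topw.png",a);cv2.imwrite("pics/topb.png",b)
E
```

```text
(no output)
```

View pics/topw.png

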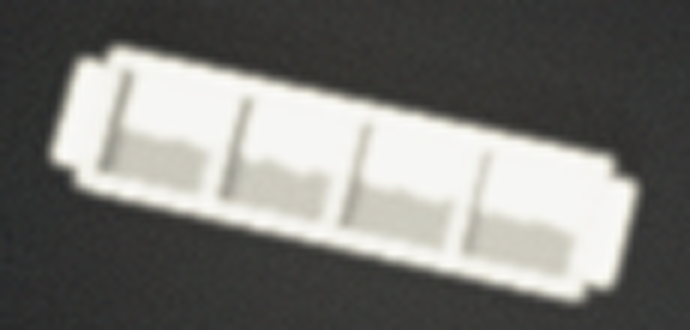

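View pics/topb.png

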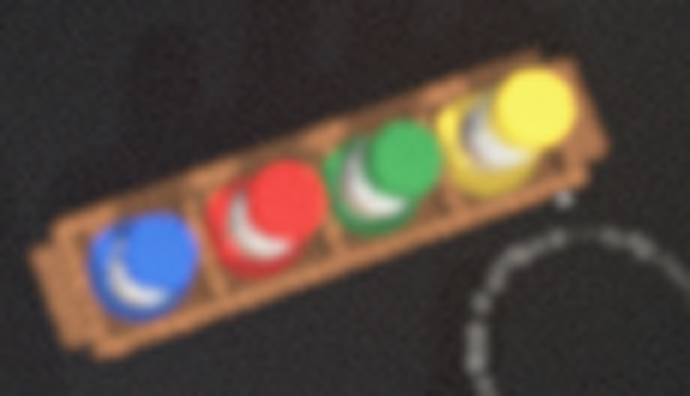

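```bash
cat > h.py <<'E'
import cv2,numpy as np
from scipy.optimize import minimize
from scipy.spatial.transform import Rotation as R
from workcell import r
def proj(c,P):
    p=r.camera_params(c); return cv2.projectPoints(np.float64(P).reshape(-1,1,3),p["rvec"],p["tvec"],p["intrinsics"],None)[0][:,0]
def ray(c,u,z):
    p=r.camera_params(c);Rm=cv2.Rodrigues(p["rvec"])[0];C=-Rm.T@p["tvec"]
    d=Rm.T@np.linalg.inv(p["intrinsics"])@np.array([u[0],u[1],1.]);return C+d*(z-C[2])/d[2]
def boxpts(hx,hy): return np.array([[sx*hx,sy*hy,z] for sx in(-1,1) for sy in(-1,1) for z in(0,.024)])
def T(P,q):
    c,s=np.cos(q[2]),np.sin(q[2]); return np.c_[q[0]+c*P[:,0]-s*P[:,1],q[1]+s*P[:,0]+c*P[:,1],P[:,2]]
S=8
def sil(c,q,off,shape):
    m=np.zeros(shape,np.uint8)
    for b in (boxpts(.027,.1005),boxpts(.0185,.112)):
        h=cv2.convexHull(((proj(c,T(b,q))-off+.5)*S-.5).astype(np.float32)).round().astype(np.int32)
        cv2.fillConvexPoly(m,h,1)
    return m
def fit(c,mask,off,q0):
    M=cv2.resize(mask.astype(np.float32),None,fx=S,fy=S,interpolation=cv2.INTER_LINEAR)
    def f(v):
        q=np.array(q0)+np.array(v)*[.01,.01,.05]; m=sil(c,q,off,M.shape); return 1-np.minimum(m,M).sum()/np.maximum(m,M).sum()
    best=min((minimize(f,s,method='Nelder-Mead',options=dict(initial_simplex=np.array(s)+np.vstack([np.zeros(3),np.eye(3)]),xatol=.005,fatol=1e-5)) for s in ([0,0,0],[.3,.3,.5])),key=lambda o:o.fun)
    return np.array(q0)+best.x*[.01,.01,.05],best.fun
E
cat > m.py <<'E'
from h import *
im=cv2.imread("pics/top0.png"); hsv=cv2.cvtColor(im,cv2.COLOR_BGR2HSV)
def two(c,a,b,z):
    A,B=ray(c,a,z),ray(c,b,z);m=(A+B)/2;d=A-B;return [m[0],m[1],np.arctan2(-d[0],d[1])]
# white: gray alpha matte
g=im[175:230,105:220].mean(2);mw=np.clip((g-50)/(190-50),0,1)
n,l,st,_=cv2.connectedComponentsWithStats((mw>.3).astype(np.uint8));k=1+np.argmax(st[1:,4])
mw*=cv2.dilate((l==k).astype(np.uint8),np.ones((3,3)))
q0=two("top",(116,193),(209,214),.024);print(q0)
qw,e=fit("top",mw,np.array([105,175.]),q0);print("white",qw,np.degrees(qw[2]),e)
s=hsv[162:228,275:390,1].astype(float);g=im[162:228,275:390].max(2).astype(float)
mb=np.clip((g-60)/(150-60),0,1)*(s>60); n,l,st,_=cv2.connectedComponentsWithStats((mb>.3).astype(np.uint8));k=1+np.argmax(st[1:,4])
keep=cv2.morphologyEx((l==k).astype(np.uint8),cv2.MORPH_CLOSE,np.ones((9,9)));mb=np.where(l==k,mb,0)*1.;mb=np.maximum(mb,cv2.erode(keep,np.ones((3,3))))
q0=two("top",(283,212),(375,181),.024)
qb,e=fit("top",mb,np.array([275,162.]),q0);print("wood",q0,qb,np.degrees(qb[2]),e)
for nm,lo,hi in (("blue",100,130),("red",170,6),("green",45,85),("yellow",22,35)):
    H=hsv[...,0];mm=((H>=lo)&(H<=hi)) if lo<hi else ((H>=lo)|(H<=hi))
    mm=mm&(hsv[...,1]>120); 
vis=cv2.resize(im[160:235,100:400],None,fx=2.6,fy=2.6,interpolation=cv2.INTER_CUBIC)
def dr(P,col):
    p=((proj("top",P)-[100,160]+.5)*2.6-.5);cv2.polylines(vis,[p.round().astype(np.int32)],True,col,1)
for q in(qw,qb):
    for y in(.0735,.0245,-.0245,-.0735):
        dr(T(np.array([[a*.022,y+b*.022,.024] for a,b in((1,1),(1,-1),(-1,-1),(-1,1))]),q),(255,0,255))
        print(np.round(T(np.array([[0,y,0]]),q),4))
np.save("racks.npy",[qw,qb])
cv2.imwrite("pics/fit.png",vis)
E
python3 m.py
```

```text
[np.float64(0.505188336016787), np.float64(0.213448882432592), np.float64(-0.2380009710342671)]
white [ 0.50630296  0.2164262  -0.23374464] -13.39258108998962 0.10038220882415771
wood [np.float64(0.5148781650948638), np.float64(-0.17477656112066917), np.float64(0.3082002686806701)] [ 0.51771399 -0.1728373   0.32763862] 18.772310155332747 0.057864248752593994
[[0.5233 0.2879 0.    ]]
[[0.512  0.2403 0.    ]]
[[0.5006 0.1926 0.    ]]
[[0.4893 0.1449 0.    ]]
[[ 0.4941 -0.1032  0.    ]]
[[ 0.5098 -0.1496  0.    ]]
[[ 0.5256 -0.196   0.    ]]
[[ 0.5414 -0.2424  0.    ]]
```

View pics/fit.png

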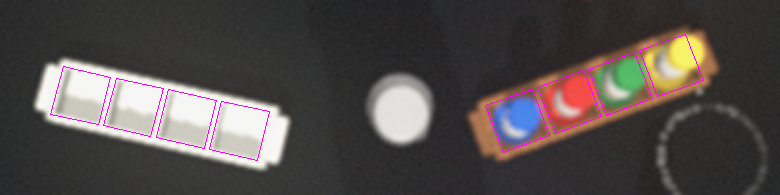

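```bash
cat >> h.py <<'E'
def delta(goal,yaw,o=None):
    """goal world TCP, yaw = desired direction angle of tool y (mod pi). returns mm deltas & turn"""
    o=o or r.get_obs();w=o["orientation"];Rm=R.from_quat(w,scalar_first=True).as_matrix()
    d=Rm.T@(np.array(goal)-o["tool_pos"])*1000
    a=np.arctan2(Rm[1,1],Rm[0,1]); t=(a-yaw+np.pi/2)%np.pi-np.pi/2
    return d.round(1),round(t,3)
E
python3 - <<'E'
from h import *
o=r.get_obs();p=r.camera_params("wrist");Rm=cv2.Rodrigues(p["rvec"])[0];C=-Rm.T@p["tvec"]
Rt=R.from_quat(o["orientation"],scalar_first=True).as_matrix()
print("cam in tool",Rt.T@(C-o["tool_pos"]),Rt.T@Rm.T, "tooly",Rt[:,1],"toolx",Rt[:,0])
print(delta((.44,.216,.25),-.234))
for nm,u in(("jar",(253,195)),("black1",(301,146)),("pink",(329,149))): print(nm,ray("top",u,.06))
E
```

```text
cam in tool [ 0.08096812  0.00086926 -0.14338431] [[-1.34417264e-04 -9.49617743e-01 -3.13410471e-01]
 [ 9.99999943e-01 -2.24582742e-04  2.51588594e-04]
 [-3.09299576e-04 -3.13410419e-01  9.49617720e-01]] tooly [ 0.3836383   0.92348233 -0.00142777] toolx [-9.23483285e-01  3.83638660e-01 -2.34967322e-05]
(array([-323.4, -256.4,  -19. ]), np.float64(1.411))
jar [0.5163269  0.00136636 0.06      ]
black1 [ 0.62671224 -0.10928561  0.06      ]
pink [ 0.61849963 -0.17237012  0.06      ]
```

```bash
python3 - <<'E'
from h import *
print(delta((.506,.2164,.24),-.234))
E
```

```text
(array([-384.2, -230.7,   -9.1]), np.float64(1.411))
```

Call:
move_arm([
  [-38,-23,-1],
  [-77,-46,-2],
  [-115,-69,-3],
  [-154,-92,-4],
  [-192,-115,-5],
  [-230,-138,-6],
  [-269,-161,-7],
  [-307,-184,-8],
  [-346,-208,-9],
  [-384,-231,-9],
  [-384,-231,-9],
  [-384,-231,-9],
  [-384,-231,-9],
], gripper=[1,1,1,1,1,1,1,1,1,1,1,1,1], turn=[0.14,0.28,0.42,0.56,0.71,0.85,0.99,1.13,1.27,1.411,1.411,1.411,1.411], squeeze=25)

```text
time_s: 1.78
tool_pos: [0.505, 0.2178, 0.2401]
orientation: [-0.0, 0.784, 0.621, -0.0]
contact_force: [-1.0, 0.7, -0.2]
grip_width: 0.0855
```

```bash
python3 - <<'E'
from h import *
o=r.get_obs();print(o["time_s"],o["tool_pos"],o["joints"].round(2),o["contact_force"])
p=r.camera_params("wrist");im=r.grab_frame("wrist");cv2.imwrite("pics/w1.png",im[...,::-1]);np.savez("w1.npz",**p)
print(delta((.506,.2164,.24),-.234))
E
```

```text
1.775 [0.5049638  0.21783728 0.24012495] [-0.58  0.38  0.19  1.69 -0.08  1.08 -0.6 ] [-1.02573868  0.70981353 -0.1584826 ]
(array([-1.1,  1.2,  0.2]), np.float64(0.003))
```

View pics/w1.png

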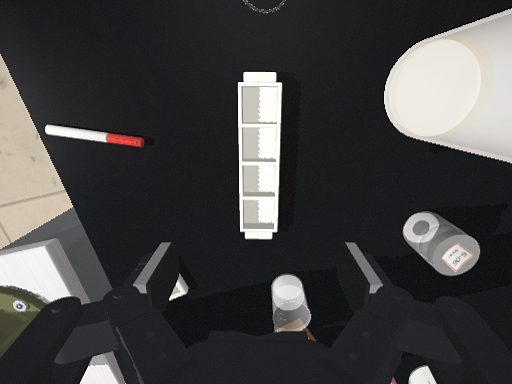

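```bash
cat >> h.py <<'E'
_cp={}
_orig=r.camera_params
def setcam(name,d): _cp[name]=d
def proj(c,P):
    p=_cp.get(c) or _orig(c); return cv2.projectPoints(np.float64(P).reshape(-1,1,3),p["rvec"],p["tvec"],p["intrinsics"],None)[0][:,0]
def ray(c,u,z):
    p=_cp.get(c) or _orig(c);Rm=cv2.Rodrigues(p["rvec"])[0];C=-Rm.T@p["tvec"]
    d=Rm.T@np.linalg.inv(p["intrinsics"])@np.array([u[0],u[1],1.]);return C+d*(z-C[2])/d[2]
E
cat > m2.py <<'E'
from h import *
setcam("w",dict(np.load("w1.npz")))
im=cv2.imread("pics/w1.png");x0,y0,x1,y1=225,60,295,250
g=im[y0:y1,x0:x1].mean(2);mw=np.clip((g-40)/(170-40),0,1)
n,l,st,_=cv2.connectedComponentsWithStats((mw>.3).astype(np.uint8));k=1+np.argmax(st[1:,4])
mw=np.where(l==k,np.maximum(mw,0),0);mw=np.maximum(mw,cv2.erode(cv2.morphologyEx((l==k).astype(np.uint8),cv2.MORPH_CLOSE,np.ones((9,9))),np.ones((3,3))))
qw,e=fit("w",mw,np.array([x0,y0.__float__()]),np.load("racks.npy")[0]);print("white wrist",qw,e)
vis=cv2.resize(im[y0:y1,x0:x1],None,fx=3,fy=3,interpolation=cv2.INTER_CUBIC)
for q,col in((qw,(255,0,255)),(np.load("racks.npy")[0],(0,180,0))):
  for y in(.0735,.0245,-.0245,-.0735):
    P=T(np.array([[a*.022,y+b*.022,.024] for a,b in((1,1),(1,-1),(-1,-1),(-1,1))]),q)
    p=((proj("w",P)-[x0,y0]+.5)*3-.5);cv2.polylines(vis,[p.round().astype(np.int32)],True,col,1)
np.save("white_w.npy",qw);cv2.imwrite("pics/fitw.png",vis)
E
python3 m2.py
```

```text
white wrist [ 0.50598758  0.21768873 -0.23811474] 0.024407505989074707
```

View pics/fitw.png

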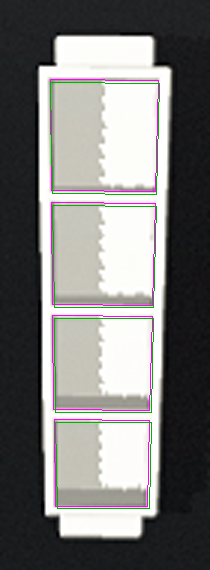

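```bash
python3 - <<'E'
from h import *
np.save("white.npy",[.5061,.2173,-.2365])
print(delta((.5177,-.14,.24),.3276))
E
```

```text
(array([-345.3,   94.3,    0. ]), np.float64(-0.559))
```

Call:
move_arm([
  [-43,12,0],
  [-86,24,0],
  [-129,35,0],
  [-172,47,0],
  [-215,59,0],
  [-259,71,0],
  [-302,82,0],
  [-345,94,0],
  [-345,94,0],
  [-345,94,0],
  [-345,94,0],
], gripper=[1,1,1,1,1,1,1,1,1,1,1], turn=[-0.07,-0.14,-0.21,-0.28,-0.35,-0.42,-0.49,-0.559,-0.559,-0.559,-0.559])

```text
time_s: 3.2
tool_pos: [0.5175, -0.139, 0.2403]
orientation: [-0.0, 0.582, 0.813, 0.0]
contact_force: [0.4, 0.3, 0.6]
grip_width: 0.0852
```

```bash
python3 - <<'E'
from h import *
o=r.get_obs();print(o["time_s"],o["tool_pos"],o["joints"].round(2),o["contact_force"])
p=r.camera_params("wrist");im=r.grab_frame("wrist");cv2.imwrite("pics/w2.png",im[...,::-1]);np.savez("w2.npz",**p)
E
```

```text
3.2 [ 0.51748633 -0.13902967  0.24027874] [ 0.1   0.36  0.16  1.72 -0.07  1.06  0.62] [0.37638149 0.28312316 0.61904751]
```

View pics/w2.png

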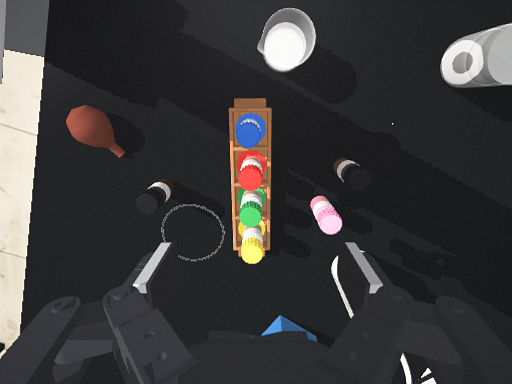

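```bash
cat > m3.py <<'E'
from h import *
setcam("w",dict(np.load("w2.npz")))
qb=np.load("racks.npy")[1]
im=cv2.imread("pics/w2.png");x0,y0,x1,y1=215,85,290,275
print(qb)
t=np.linspace(0,2*np.pi,60)
V=[]
def circ(xy,z,rad): return np.c_[xy[0]+rad*np.cos(t),xy[1]+rad*np.sin(t),0*t+z]
hs=cv2.cvtColor(im,cv2.COLOR_BGR2HSV).astype(int);tp=cv2.imread("pics/top0.png");ht=cv2.cvtColor(tp,cv2.COLOR_BGR2HSV).astype(int)
rng=[("blue",105,12),("red",178,6),("green",65,15),("yellow",27,6)]
for (nm,h0,dh),y in zip(rng,(.0735,.0245,-.0245,-.0735)):
    c0=T(np.array([[0,y,0]]),qb)[0,:2]
    Ms={}
    for cam,h in(("w",hs),("top",ht)):
        d=np.abs((h[...,0]-h0+90)%180-90);m=((d<=dh)&(h[...,1]>110)&(h[...,2]>70)).astype(np.uint8)
        ctr=proj(cam,[[*c0,.06]])[0];o=np.floor(ctr-30);i=o.astype(int)
        Ms[cam]=(cv2.resize(m[i[1]:i[1]+60,i[0]:i[0]+60].astype(np.float32),None,fx=S,fy=S),o)
    def f(v,cams=("w","top")):
        e=0
        for cam in cams:
            M,o=Ms[cam];m=np.zeros(M.shape,np.uint8)
            def hull(P): cv2.fillConvexPoly(m,cv2.convexHull(((proj(cam,P)-o+.5)*S-.5).astype(np.float32)).round().astype(np.int32),1)
            xy=c0+np.array(v)*.004
            hull(np.vstack([circ(xy,.079,.014),circ(xy,.056,.014)]))
            # ignore disc and body region
            ig=np.zeros(M.shape,np.uint8);cv2.fillConvexPoly(ig,cv2.convexHull(((proj(cam,np.vstack([circ(c0,.007,.0225),circ(c0,.056,.0145)]))-o+.5)*S-.5).astype(np.float32)).round().astype(np.int32),1)
            a=np.abs(m-M); a=np.where((ig>0)&(m==0),0,a); e+=a.sum()/m.sum()
        return e
    out=[]
    for cams in(("w",),("top",)):
        s=minimize(f,[0,0],args=(cams,),method='Nelder-Mead',options=dict(initial_simplex=[[-.7,-.7],[1,-.5],[-.2,1]]));out.append((c0+s.x*.004,round(s.fun,3)))
    V.append((out[0][0]+out[1][0])/2);print(nm,"comp",c0.round(4),[ (a.round(4),e) for a,e in out])
np.save("vials.npy",V)
vis=cv2.resize(im[y0:y1,x0:x1],None,fx=3,fy=3,interpolation=cv2.INTER_CUBIC)
v2=cv2.resize(tp[155:225,275:390],None,fx=5,fy=5,interpolation=cv2.INTER_CUBIC)
def L(cam,P,c):
    if cam=="w": cv2.polylines(vis,[((proj("w",P)-[x0,y0]+.5)*3-.5).round().astype(np.int32)],True,c,1)
    else: cv2.polylines(v2,[((proj("top",P)-[275,155]+.5)*5-.5).round().astype(np.int32)],True,c,1)
for v,y in zip(V,(.0735,.0245,-.0245,-.0735)):
    P=T(np.array([[a*.022,y+b*.022,.024] for a,b in((1,1),(1,-1),(-1,-1),(-1,1))]),qb)
    for c in("w","top"): L(c,P,(255,0,255));L(c,circ(v,.079,.014),(255,255,255));L(c,circ(v,.056,.014),(0,0,0))
out=np.zeros((570,225+575,3),np.uint8);out[:570,:225]=vis;out[:350,225:]=v2;cv2.imwrite("pics/fitv.png",out)
E
python3 m3.py
```

```text
[ 0.51771399 -0.1728373   0.32763862]
blue comp [ 0.4941 -0.1032] [(array([ 0.4939, -0.1008]), np.float64(0.102)), (array([ 0.4933, -0.1024]), np.float64(0.184))]
red comp [ 0.5098 -0.1496] [(array([ 0.5116, -0.1477]), np.float64(0.128)), (array([ 0.5123, -0.1498]), np.float64(0.148))]
green comp [ 0.5256 -0.196 ] [(array([ 0.5265, -0.1923]), np.float64(0.159)), (array([ 0.5258, -0.1948]), np.float64(0.36))]
yellow comp [ 0.5414 -0.2424] [(array([ 0.5444, -0.2409]), np.float64(0.095)), (array([ 0.5451, -0.2431]), np.float64(0.174))]
```

View pics/fitv.png

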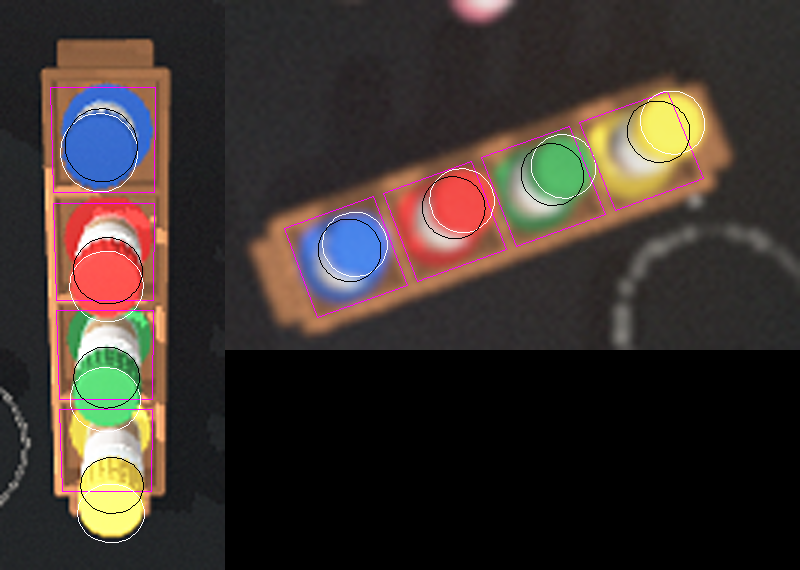

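```bash
python3 - <<'E'
from h import *
np.save("vials.npy",[[.4937,-.1012],[.5118,-.1482],[.5262,-.193],[.5446,-.2415]])
print(delta((.4937,-.1012,.036),.3276))
E
```

```text
(array([ 43.5, -10.3, 204.3]), np.float64(-0.0))
```

Call:
move_arm([
  [22,-5,20],
  [43.5,-10.3,45],
  [43.5,-10.3,70],
  [43.5,-10.3,95],
  [43.5,-10.3,120],
  [43.5,-10.3,145],
  [43.5,-10.3,165],
  [43.5,-10.3,185],
  [43.5,-10.3,204],
  [43.5,-10.3,204],
  [43.5,-10.3,204],
], gripper=[0.7,0.7,0.7,0.7,0.7,0.7,0.7,0.7,0.7,0.7,0.7], turn=[0,0,0,0,0,0,0,0,0,0,0])

```text
time_s: 4.62
tool_pos: [0.494, -0.1025, 0.0369]
orientation: [0.0, 0.583, 0.812, 0.0]
contact_force: [-0.5, 0.5, -0.3]
grip_width: 0.0599
```

```bash
python3 - <<'E'
from h import *
o=r.get_obs();print(o["time_s"],o["tool_pos"],o["contact_force"],o["grip_width"])
for n in("wrist","side"):
  im=r.grab_frame(n)
  if n=="side": im=cv2.resize(im[150:300,180:340],None,fx=3.5,fy=3.5)
  cv2.imwrite(f"pics/g1{n}.png",im[...,::-1])
E
```

```text
4.625 [ 0.49396841 -0.10254639  0.03685245] [-0.46685744  0.47450118 -0.32928342] 0.059891773591294765
```

View pics/g1wrist.png

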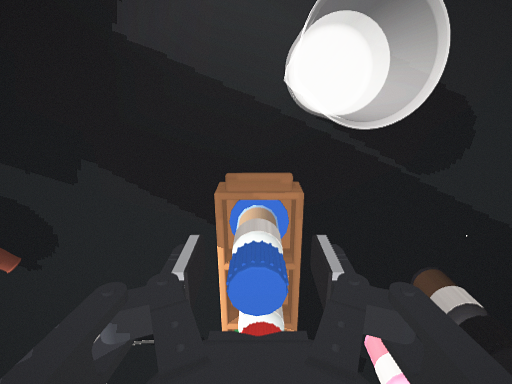

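View pics/g1side.png

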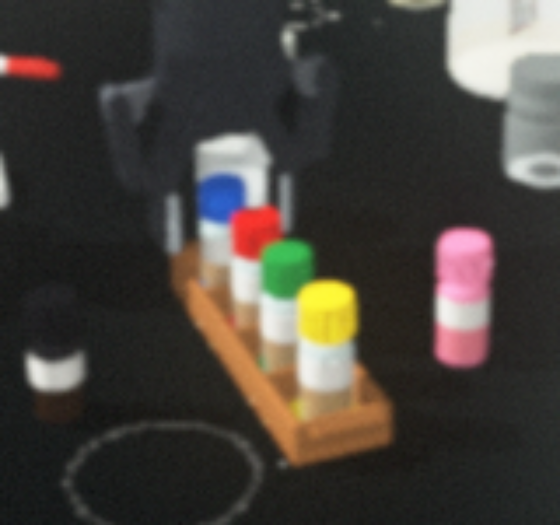

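```bash
python3 - <<'E'
from h import *
print(ray("wrist",(257.5,288),.079), r.get_obs()["tool_pos"], proj("wrist",[[.4939,-.1025,.079],[.4939,-.1025,.004]]))
E
```

```text
[ 0.49343036 -0.10012807  0.079     ] [ 0.494205   -0.10282164  0.03713113] [[256.78836908 292.56997913]
 [256.93501427 220.82958708]]
```

Call:
move_arm([
  [0,0,0],
  [0,0,0],
  [0,0,0],
  [0,0,0],
  [0,0,0],
  [0,0,0],
], gripper=[0.2,0.2,0.2,0.2,0.2,0.2], turn=[0,0,0,0,0,0], squeeze=35)

```text
time_s: 5.48
tool_pos: [0.4939, -0.103, 0.0368]
orientation: [0.0, 0.583, 0.812, 0.0]
contact_force: [-0.8, 1.7, 6.2]
grip_width: 0.0271
```

Call:
move_arm([
  [0,0,-5],
  [0,0,-15],
  [0,0,-30],
  [0,0,-50],
  [0,0,-70],
  [0,0,-90],
  [0,0,-105],
  [0,0,-115],
  [0,0,-115],
], gripper=[0.2,0.2,0.2,0.2,0.2,0.2,0.2,0.2,0.2], turn=[0,0,0,0,0,0,0,0,0])

```text
time_s: 6.6
tool_pos: [0.4939, -0.1031, 0.1522]
orientation: [0.001, 0.583, 0.812, 0.0]
contact_force: [-0.1, -0.8, 0.4]
grip_width: 0.0271
```

```bash
cat > look.py <<'E'
import sys
from h import *
tag=sys.argv[1]
o=r.get_obs();print(o["time_s"],o["tool_pos"].round(4),o["contact_force"].round(1),o["grip_width"].round(4))
a=r.grab_frame("wrist");b=cv2.resize(r.grab_frame("side")[60:300,160:340],None,fx=1.6,fy=1.6)
out=np.zeros((384,800,3),np.uint8);out[:,:512]=a;out[:384,512:800]=b;cv2.imwrite(f"pics/{tag}.png",out[...,::-1])
E
python3 look.py l1; python3 - <<'E'
from h import *
q=np.load("white.npy");P=T(np.array([[0,y,0] for y in(-.0735,-.0245,.0245,.0735)]),q);print(P)
print(delta((*P[0,:2],.152),q[2]))
E
```

```text
[[0.48887884 0.14584595 0.        ]
 [0.50035961 0.19348198 0.        ]
 [0.51184039 0.24111802 0.        ]
 [0.52332116 0.28875405 0.        ]]
(array([2.375e+02, 7.470e+01, 2.000e-01]), np.float64(0.561))Traceback (most recent call last):
  File "look.py", line 4, in <module>
    o=r.get_obs();print(o["time_s"],o["tool_pos"].round(4),o["contact_force"].round(1),o["grip_width"].round(4))
                                                                                       ^^^^^^^^^^^^^^^^^^^^^
AttributeError: 'float' object has no attribute 'round'
```

```bash
sed -i 's/,o\["grip_width"\].round(4)/,o["grip_width"]/' look.py; python3 look.py l1; python3 - <<'E'
from h import *
q=np.load("white.npy");P=T(np.array([[0,-.0755,0]]),q)
print(delta((*P[0,:2],.2),q[2]))
E
```

```text
6.6 [ 0.4939 -0.1031  0.1522] [-0.1 -0.8  0.4] 0.027098596145413118
(array([235.4,  74.1, -48.9]), np.float64(0.562))
```

View pics/l1.png

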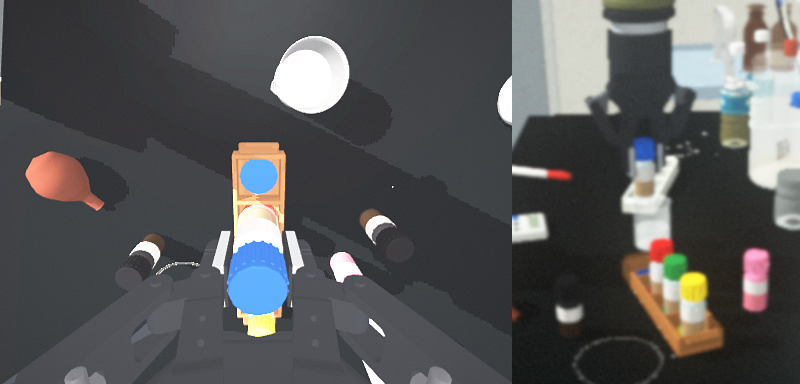

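Call:
move_arm([
  [5,2,-20],
  [20,6,-45],
  [50,16,-49],
  [80,25,-49],
  [110,35,-49],
  [140,44,-49],
  [170,53,-49],
  [200,63,-49],
  [225,71,-49],
  [235.4,74,-49],
  [235.4,74,-49],
  [235.4,74,-49],
], gripper=[0.2,0.2,0.2,0.2,0.2,0.2,0.2,0.2,0.2,0.2,0.2,0.2], turn=[0,0.05,0.12,0.19,0.26,0.34,0.41,0.48,0.53,0.562,0.562,0.562])

```text
time_s: 8.2
tool_pos: [0.4884, 0.1429, 0.1999]
orientation: [0.0, 0.786, 0.619, -0.001]
contact_force: [0.2, -0.4, -0.9]
grip_width: 0.0268
```

```bash
python3 look.py l2; python3 - <<'E'
from h import *
q=np.load("white.npy");P=T(np.array([[0,-.0755,0]]),q)
print(delta((*P[0,:2],.0365),q[2]))
E
```

```text
8.2 [0.4884 0.1429 0.1999] [ 0.2 -0.4 -0.9] 0.026805205231979254
(array([  1.2,  -0.4, 163.6]), np.float64(-0.001))
```

View pics/l2.png

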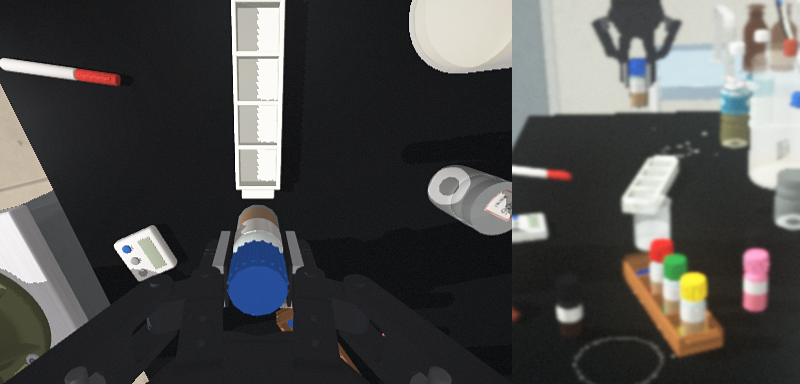

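Call:
move_arm([
  [1,0,15],
  [1.2,-0.4,35],
  [1.2,-0.4,55],
  [1.2,-0.4,75],
  [1.2,-0.4,95],
  [1.2,-0.4,115],
  [1.2,-0.4,128],
  [1.2,-0.4,135],
  [1.2,-0.4,135],
  [1.2,-0.4,135],
], gripper=[0.2,0.2,0.2,0.2,0.2,0.2,0.2,0.2,0.2,0.2], turn=[0,0,0,0,0,0,0,0,0,0])

```text
time_s: 9.55
tool_pos: [0.4888, 0.145, 0.0658]
orientation: [0.0, 0.786, 0.619, 0.0]
contact_force: [0.3, -0.6, -0.7]
grip_width: 0.0271
```

```bash
python3 look.py l3; python3 - <<'E'
from h import *
q=np.load("white.npy");P=T(np.array([[0,-.0755,0]]),q)
print(delta((*P[0,:2],.0338),q[2]))
E
```

```text
9.55 [0.4888 0.145  0.0658] [ 0.3 -0.6 -0.7] 0.027100036552569262
(array([-1.3, -0.1, 32. ]), np.float64(-0.0))
```

View pics/l3.png

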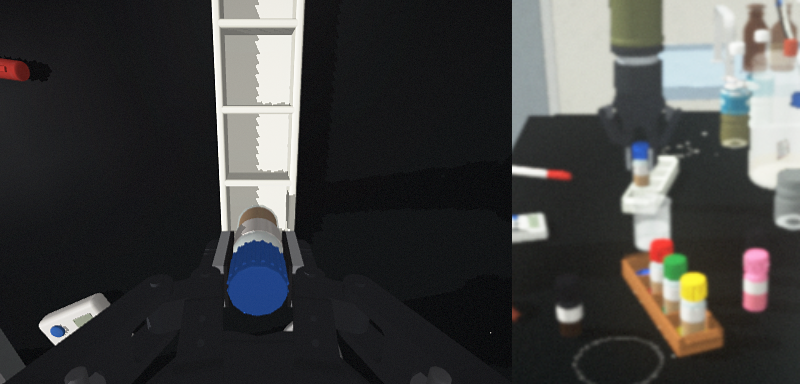

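Call:
move_arm([
  [-0.6,0,5],
  [-1,0,12],
  [-1,0,18],
  [-1,0,23],
  [-1,0,27],
  [-1,0,29.5],
  [-1,0,31],
  [-1,0,31],
], gripper=[0.2,0.2,0.2,0.2,0.2,0.2,0.2,0.2], turn=[0,0,0,0,0,0,0,0])

```text
time_s: 10.65
tool_pos: [0.4882, 0.144, 0.0342]
orientation: [-0.0, 0.786, 0.619, -0.0]
contact_force: [0.8, -0.4, -1.3]
grip_width: 0.0275
```

Call:
move_arm([
  [0,0,0.7],
  [0,0,1.4],
  [0,0,1.4],
], gripper=[0.2,0.2,0.2], turn=[0,0,0])

```text
time_s: 11.02
tool_pos: [0.4884, 0.1441, 0.0338]
orientation: [0.0, 0.786, 0.618, 0.0]
contact_force: [-2.3, -0.2, 9.7]
grip_width: 0.0272
```

Call:
move_arm([
  [0,0,0],
  [0,0,0],
  [0,0,0],
  [0,0,-10],
  [0,0,-25],
  [0,0,-50],
  [0,0,-80],
  [0,0,-115],
  [0,0,-130],
], gripper=[0.4,0.6,0.65,0.65,0.65,0.65,0.65,0.65,0.65], turn=[0,0,0,0,0,0,0,0,0])

```text
time_s: 12.15
tool_pos: [0.4891, 0.1441, 0.166]
orientation: [0.001, 0.786, 0.618, 0.002]
contact_force: [-0.2, 0.5, -0.1]
grip_width: 0.0547
```

```bash
python3 look.py l4; python3 - <<'E'
from h import *
print(delta((.5118,-.1482,.165),.3276))
E
```

```text
12.15 [0.4891 0.1441 0.166 ] [-0.2  0.5 -0.1] 0.054742339799754715
(array([-2.79e+02,  9.06e+01,  2.00e-01]), np.float64(-0.565))
```

View pics/l4.png

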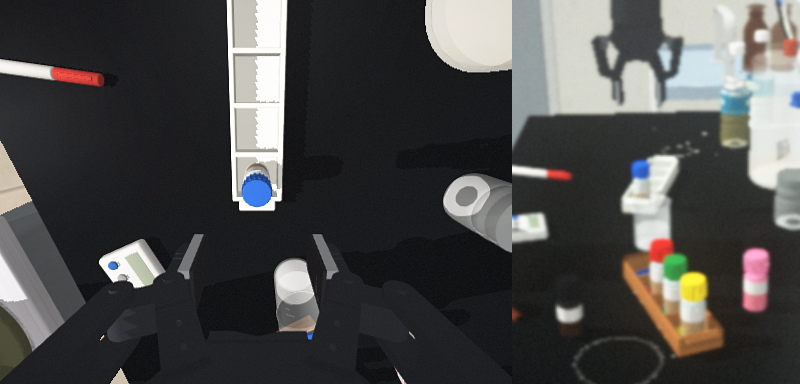

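Call:
move_arm([
  [-20,6,0],
  [-55,18,0],
  [-90,29,0],
  [-125,41,0],
  [-160,52,0],
  [-195,63,0],
  [-230,75,0],
  [-260,85,0],
  [-278,90.5,0],
  [-278,90.5,10],
  [-278,90.5,30],
  [-278,90.5,50],
  [-278,90.5,70],
  [-278,90.5,90],
  [-278,90.5,110],
  [-278,90.5,123],
  [-278,90.5,129.5],
  [-278,90.5,129.5],
], gripper=[0.7,0.7,0.7,0.7,0.7,0.7,0.7,0.7,0.7,0.7,0.7,0.7,0.7,0.7,0.7,0.7,0.7,0.7], turn=[-0.04,-0.11,-0.18,-0.25,-0.32,-0.39,-0.46,-0.53,-0.565,-0.565,-0.565,-0.565,-0.565,-0.565,-0.565,-0.565,-0.565,-0.565])

```text
time_s: 14.5
tool_pos: [0.5108, -0.1471, 0.0331]
orientation: [-0.0, 0.582, 0.813, -0.0]
contact_force: [0.8, -0.1, 0.9]
grip_width: 0.0596
```

```bash
python3 look.py l5
```

```text
14.5 [ 0.5108 -0.1471  0.0331] [ 0.8 -0.1  0.9] 0.05956407564257349
```

View pics/l5.png

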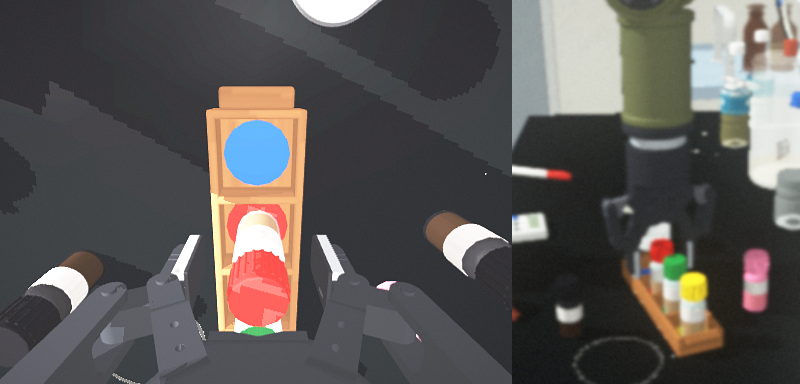

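Call:
move_arm([
  [1.5,0,-3.5],
  [1.5,0,-3.5],
  [1.5,0,-3.5],
  [1.5,0,-3.5],
  [1.5,0,-3.5],
  [1.5,0,-3.5],
  [1.5,0,-3.5],
], gripper=[0.7,0.2,0.2,0.2,0.2,0.2,0.2], turn=[0,0,0,0,0,0,0])

```text
time_s: 15.48
tool_pos: [0.5107, -0.1461, 0.0374]
orientation: [0.0, 0.582, 0.813, 0.0]
contact_force: [-1.4, 0.7, 5.6]
grip_width: 0.0269
```

Call:
move_arm([
  [0,0,-5],
  [0,0,-15],
  [0,0,-30],
  [0,0,-50],
  [0,0,-70],
  [0,0,-95],
  [0,0,-120],
  [0,0,-145],
  [0,0,-160],
  [0,0,-165],
  [0,0,-165],
], gripper=[0.2,0.2,0.2,0.2,0.2,0.2,0.2,0.2,0.2,0.2,0.2], turn=[0,0,0,0,0,0,0,0,0,0,0])

```text
time_s: 16.85
tool_pos: [0.5102, -0.146, 0.2017]
orientation: [-0.0, 0.582, 0.813, -0.0]
contact_force: [-0.4, 1.1, -1.1]
grip_width: 0.0269
```

```bash
python3 look.py l6; python3 - <<'E'
from h import *
q=np.load("white.npy");P=T(np.array([[0,-.0255,0]]),q)
print(P,delta((*P[0,:2],.2),q[2]))
E
```

```text
16.85 [ 0.5102 -0.146   0.2017] [-0.4  1.1 -1.1] 0.026902997709384164
[[0.50012531 0.19250982 0.        ]] (array([323.5,  99.7,   1.2]), np.float64(0.564))
```

View pics/l6.png

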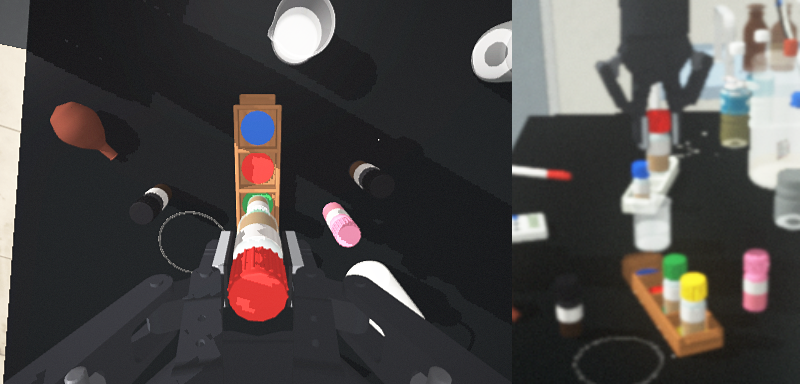

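Call:
move_arm([
  [15,5,0],
  [45,14,0],
  [80,25,0],
  [115,35,0],
  [150,46,0],
  [185,57,0],
  [220,68,0],
  [255,79,0],
  [290,89,0],
  [315,97,0],
  [323.5,99.7,0],
  [323.5,99.7,0],
  [323.5,99.7,0],
], gripper=[0.2,0.2,0.2,0.2,0.2,0.2,0.2,0.2,0.2,0.2,0.2,0.2,0.2], turn=[0.03,0.09,0.15,0.21,0.27,0.33,0.39,0.45,0.51,0.55,0.564,0.564,0.564])

```text
time_s: 18.58
tool_pos: [0.5008, 0.1907, 0.2017]
orientation: [0.0, 0.786, 0.618, -0.0]
contact_force: [-0.4, 0.9, -1.0]
grip_width: 0.0272
```

```bash
python3 - <<'E'
from h import *
o=r.get_obs();print(o["time_s"],o["tool_pos"],o["grip_width"])
q=np.load("white.npy");P=T(np.array([[0,-.0255,0]]),q)
print(P,delta((*P[0,:2],.065),q[2]))
E
```

```text
18.575 [0.50075356 0.19069163 0.20173344] 0.027168025930939067
[[0.50012531 0.19250982 0.        ]] (array([  1.8,  -1. , 136.7]), np.float64(-0.001))
```

Call:
move_arm([
  [1,0,15],
  [1,-0.5,35],
  [1,-0.5,55],
  [1,-0.5,75],
  [1,-0.5,95],
  [1,-0.5,115],
  [1,-0.5,130],
  [1,-0.5,137],
  [1,-0.5,137],
  [1,-0.5,137],
], gripper=[0.2,0.2,0.2,0.2,0.2,0.2,0.2,0.2,0.2,0.2], turn=[0,0,0,0,0,0,0,0,0,0])

```text
time_s: 19.82
tool_pos: [0.5008, 0.1935, 0.0654]
orientation: [0.0, 0.785, 0.619, 0.001]
contact_force: [1.3, 0.6, -0.6]
grip_width: 0.0272
```

```bash
python3 look.py l7; python3 - <<'E'
from h import *
q=np.load("white.npy");P=T(np.array([[0,-.0255,0]]),q)
print(P,delta((*P[0,:2],.0344),q[2]))
E
```

```text
19.825 [0.5008 0.1935 0.0654] [ 1.3  0.6 -0.6] 0.027158228258932784
[[0.50012531 0.19250982 0.        ]] (array([-1.2, -0.4, 31.1]), np.float64(0.001))
```

View pics/l7.png

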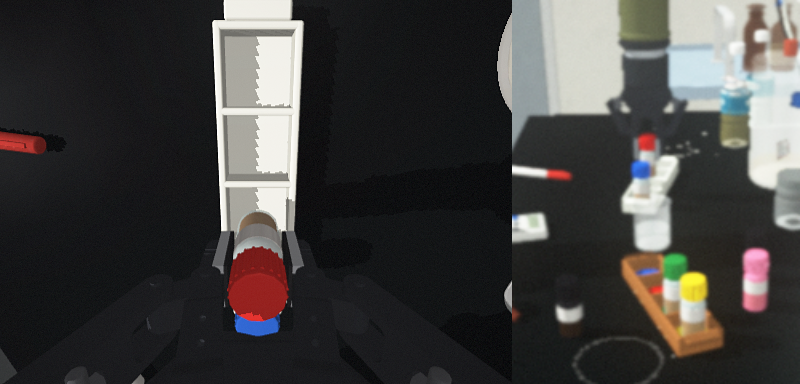

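Call:
move_arm([
  [0,0,5],
  [0,0,12],
  [0,0,18],
  [0,0,23],
  [0,0,27],
  [0,0,29.5],
  [0,0,31],
  [0,0,31.7],
  [0,0,31.7],
], gripper=[0.2,0.2,0.2,0.2,0.2,0.2,0.2,0.2,0.2], turn=[0,0,0,0,0,0,0,0,0])

```text
time_s: 21.05
tool_pos: [0.5004, 0.1934, 0.0343]
orientation: [-0.0, 0.785, 0.619, 0.0]
contact_force: [-2.9, 0.0, 11.6]
grip_width: 0.027
```

Seated (11.6 N up). Release and rise.

Call:
move_arm([
  [0,0,0],
  [0,0,0],
  [0,0,0],
  [0,0,-10],
  [0,0,-25],
  [0,0,-50],
  [0,0,-80],
  [0,0,-115],
  [0,0,-130],
  [0,0,-130],
], gripper=[0.4,0.6,0.65,0.65,0.65,0.65,0.65,0.65,0.65,0.65], turn=[0,0,0,0,0,0,0,0,0,0])

```text
time_s: 22.3
tool_pos: [0.5008, 0.1936, 0.1643]
orientation: [0.0, 0.785, 0.619, 0.001]
contact_force: [0.2, -0.5, 0.1]
grip_width: 0.0559
```

```bash
python3 look.py l8; python3 - <<'E'
from h import *
print(delta((.5266,-.1923,.0365),.3276))
E
```

```text
22.3 [0.5008 0.1936 0.1643] [ 0.2 -0.5  0.1] 0.05587491678139536
(array([-368.6,  116.3,  126.1]), np.float64(-0.563))
```

View pics/l8.png

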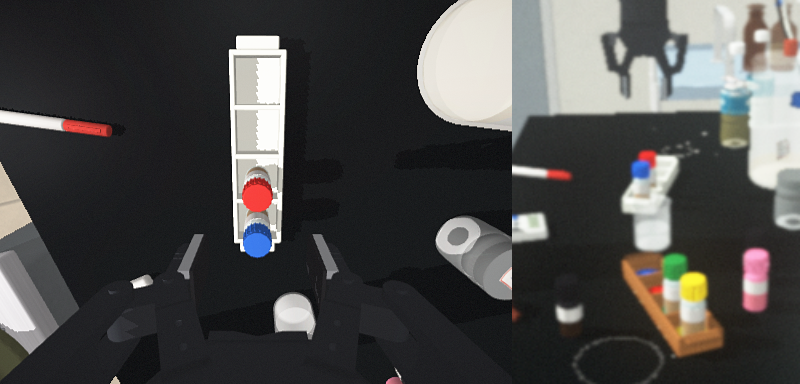

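Call:
move_arm([
  [-20,6,0],
  [-60,19,0],
  [-100,32,0],
  [-140,44,0],
  [-180,57,0],
  [-220,70,0],
  [-260,82,0],
  [-300,95,0],
  [-335,106,0],
  [-360,114,0],
  [-368,116,0],
  [-368,116,10],
  [-368,116,30],
  [-368,116,50],
  [-368,116,70],
  [-368,116,90],
  [-368,116,108],
  [-368,116,120],
  [-368,116,125],
  [-368,116,125],
], gripper=[0.7,0.7,0.7,0.7,0.7,0.7,0.7,0.7,0.7,0.7,0.7,0.7,0.7,0.7,0.7,0.7,0.7,0.7,0.7,0.7], turn=[-0.03,-0.09,-0.15,-0.21,-0.27,-0.33,-0.39,-0.45,-0.51,-0.55,-0.563,-0.563,-0.563,-0.563,-0.563,-0.563,-0.563,-0.563,-0.563,-0.563])

```text
time_s: 24.9
tool_pos: [0.5271, -0.1911, 0.0381]
orientation: [-0.0, 0.582, 0.813, -0.0]
contact_force: [0.0, -0.1, -0.3]
grip_width: 0.0596
```

```bash
python3 look.py l9
```

```text
24.9 [ 0.5271 -0.1911  0.0381] [ 0.  -0.1 -0.3] 0.05961934308098758
```

View pics/l9.png

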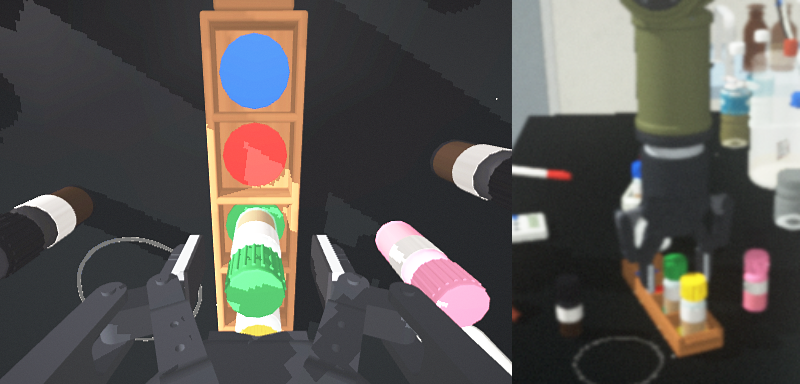

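Call:
move_arm([
  [1.5,0,1.0],
  [1.5,0,1.0],
  [1.5,0,1.0],
  [1.5,0,1.0],
  [1.5,0,1.0],
  [1.5,0,1.0],
  [1.5,0,1.0],
], gripper=[0.7,0.2,0.2,0.2,0.2,0.2,0.2], turn=[0,0,0,0,0,0,0])

```text
time_s: 25.88
tool_pos: [0.5266, -0.1902, 0.0373]
orientation: [0.0, 0.583, 0.813, -0.0]
contact_force: [0.5, 0.3, 3.0]
grip_width: 0.0272
```

Call:
move_arm([
  [0,0,-5],
  [0,0,-15],
  [0,0,-30],
  [0,0,-50],
  [0,0,-70],
  [0,0,-95],
  [0,0,-120],
  [0,0,-145],
  [0,0,-160],
  [0,0,-165],
  [0,0,-165],
], gripper=[0.2,0.2,0.2,0.2,0.2,0.2,0.2,0.2,0.2,0.2,0.2], turn=[0,0,0,0,0,0,0,0,0,0,0])

```text
time_s: 27.25
tool_pos: [0.5264, -0.19, 0.202]
orientation: [-0.0, 0.583, 0.813, -0.0]
contact_force: [0.8, 0.4, -1.2]
grip_width: 0.0273
```

```bash
python3 look.py l10; python3 - <<'E'
from h import *
q=np.load("white.npy");P=T(np.array([[0,.0235,0]]),q)
print(P,delta((*P[0,:2],.2),q[2]))
E
```

```text
27.25 [ 0.5264 -0.19    0.202 ] [ 0.8  0.4 -1.2] 0.0273438040794962
[[0.51160609 0.24014585 0.        ]] (array([411.9, 124.4,   1.5]), np.float64(0.564))
```

View pics/l10.png

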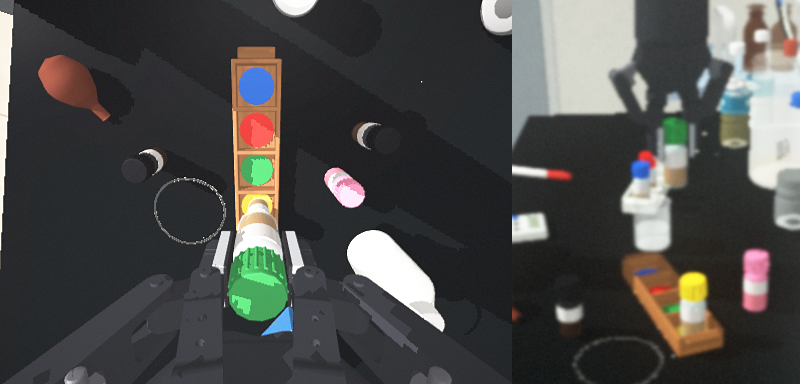

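Call:
move_arm([
  [15,5,0],
  [45,14,0],
  [80,24,0],
  [115,35,0],
  [150,45,0],
  [185,56,0],
  [220,66,0],
  [255,77,0],
  [290,88,0],
  [325,98,0],
  [360,109,0],
  [390,118,0],
  [412,124.4,0],
  [412,124.4,0],
  [412,124.4,0],
], gripper=[0.2,0.2,0.2,0.2,0.2,0.2,0.2,0.2,0.2,0.2,0.2,0.2,0.2,0.2,0.2], turn=[0.02,0.07,0.12,0.17,0.22,0.27,0.32,0.37,0.42,0.47,0.51,0.54,0.564,0.564,0.564])

```text
time_s: 29.22
tool_pos: [0.512, 0.2388, 0.2016]
orientation: [0.0, 0.786, 0.618, -0.001]
contact_force: [0.1, -1.3, -0.5]
grip_width: 0.0271
```

```bash
python3 - <<'E'
from h import *
o=r.get_obs();print(o["time_s"],o["tool_pos"],o["grip_width"])
q=np.load("white.npy");P=T(np.array([[0,.0235,0]]),q)
print(P,delta((*P[0,:2],.065),q[2]))
E
```

```text
29.225 [0.51201189 0.23881457 0.20157285] 0.02714669898020675
[[0.51160609 0.24014585 0.        ]] (array([  1.4,  -0.6, 136.6]), np.float64(-0.001))
```

Call:
move_arm([
  [0,0,15],
  [0.4,-0.5,35],
  [0.4,-0.5,55],
  [0.4,-0.5,75],
  [0.4,-0.5,95],
  [0.4,-0.5,115],
  [0.4,-0.5,130],
  [0.4,-0.5,137],
  [0.4,-0.5,137],
  [0.4,-0.5,137],
], gripper=[0.2,0.2,0.2,0.2,0.2,0.2,0.2,0.2,0.2,0.2], turn=[0,0,0,0,0,0,0,0,0,0])

```text
time_s: 30.48
tool_pos: [0.5121, 0.2406, 0.0657]
orientation: [0.0, 0.786, 0.618, 0.001]
contact_force: [-0.2, -0.3, -0.9]
grip_width: 0.0271
```

```bash
python3 look.py l11; python3 - <<'E'
from h import *
q=np.load("white.npy");P=T(np.array([[0,.0235,0]]),q)
print(P,delta((*P[0,:2],.0343),q[2]))
E
```

```text
30.475 [0.5121 0.2406 0.0657] [-0.2 -0.3 -0.9] 0.0271172930262861
[[0.51160609 0.24014585 0.        ]] (array([-0.7, -0.3, 31.5]), np.float64(-0.0))
```

View pics/l11.png

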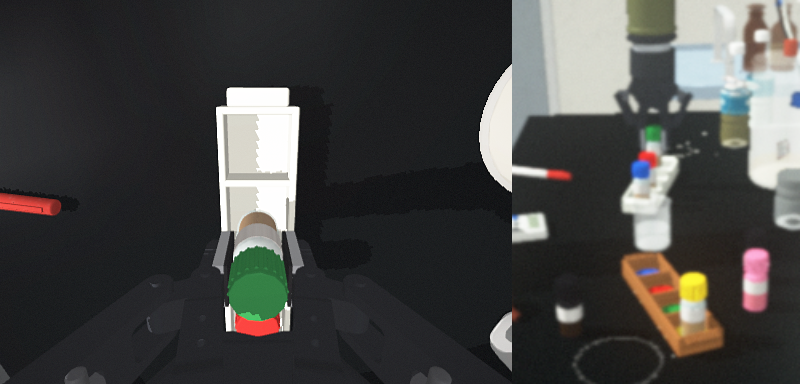

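Call:
move_arm([
  [0,0,5],
  [0,0,12],
  [0,0,18],
  [0,0,23],
  [0,0,27],
  [0,0,29.5],
  [0,0,31],
  [0,0,31.7],
  [0,0,31.7],
], gripper=[0.2,0.2,0.2,0.2,0.2,0.2,0.2,0.2,0.2], turn=[0,0,0,0,0,0,0,0,0])

```text
time_s: 31.7
tool_pos: [0.5117, 0.2406, 0.0343]
orientation: [-0.0, 0.786, 0.619, 0.0]
contact_force: [-2.8, -1.2, 6.2]
grip_width: 0.0273
```

Call:
move_arm([
  [0,0,0],
  [0,0,0],
  [0,0,0],
  [0,0,-10],
  [0,0,-25],
  [0,0,-50],
  [0,0,-80],
  [0,0,-115],
  [0,0,-130],
  [0,0,-130],
], gripper=[0.4,0.6,0.65,0.65,0.65,0.65,0.65,0.65,0.65,0.65], turn=[0,0,0,0,0,0,0,0,0,0])

```text
time_s: 32.95
tool_pos: [0.5122, 0.2408, 0.1647]
orientation: [0.0, 0.786, 0.619, 0.001]
contact_force: [-0.2, -1.0, -0.1]
grip_width: 0.0557
```

```bash
python3 look.py l12; python3 - <<'E'
from h import *
print(delta((.5446,-.2405,.0365),.3276))
E
```

```text
32.95 [0.5122 0.2408 0.1647] [-0.2 -1.  -0.1] 0.05569156524300571
(array([-459.5,  145.6,  126.4]), np.float64(-0.565))
```

View pics/l12.png

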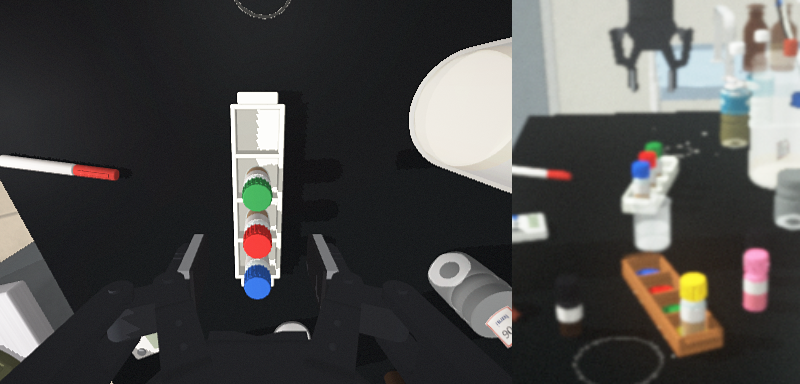

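Call:
move_arm([
  [-20,6,0],
  [-60,19,0],
  [-100,32,0],
  [-140,44,0],
  [-180,57,0],
  [-220,70,0],
  [-260,82,0],
  [-300,95,0],
  [-340,108,0],
  [-380,120,0],
  [-420,133,0],
  [-445,141,0],
  [-459,145.5,0],
  [-459,145.5,10],
  [-459,145.5,30],
  [-459,145.5,50],
  [-459,145.5,60],
], gripper=[0.7,0.7,0.7,0.7,0.7,0.7,0.7,0.7,0.7,0.7,0.7,0.7,0.7,0.7,0.7,0.7,0.7], turn=[-0.02,-0.07,-0.12,-0.17,-0.22,-0.27,-0.32,-0.37,-0.42,-0.47,-0.52,-0.55,-0.565,-0.565,-0.565,-0.565,-0.565])

```text
time_s: 35.17
tool_pos: [0.5448, -0.2375, 0.1017]
orientation: [-0.001, 0.581, 0.814, 0.0]
contact_force: [0.0, -0.0, -0.6]
grip_width: 0.0599
```

```bash
python3 look.py l13; python3 - <<'E'
from h import *
print(delta((.5446,-.2405,.0365),.3276))
E
```

```text
35.175 [ 0.5448 -0.2375  0.1017] [ 0.  -0.  -0.6] 0.059888805274726224
(array([-2.3, -0.8, 65.5]), np.float64(0.002))
```

View pics/l13.png

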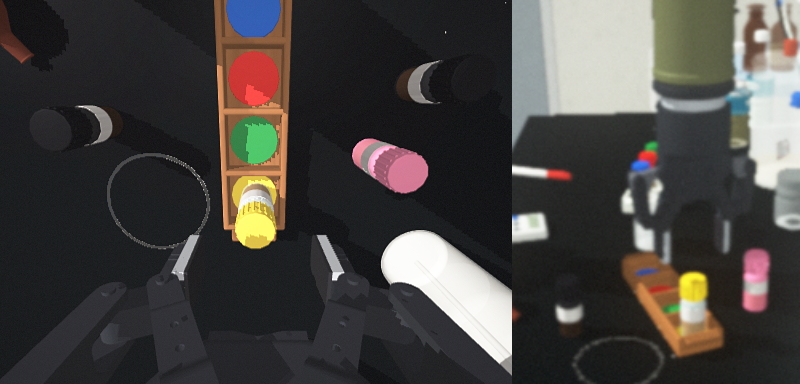

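```bash
python3 - <<'E'
from h import *
for u in((350,112),(370,110),(345,125),(362,128)): 
  for z in (.0,.1): print(u,z,ray("top",u,z).round(3))
q=np.load("racks.npy")[1]
for z in (0,.08,.12): print(ray("wrist",(383,262),z).round(3))
E
```

```text
(350, 112) 0.0 [ 0.727 -0.24   0.   ]
(350, 112) 0.1 [ 0.69  -0.214  0.1  ]
(370, 110) 0.0 [ 0.731 -0.289  0.   ]
(370, 110) 0.1 [ 0.694 -0.258  0.1  ]
(345, 125) 0.0 [ 0.694 -0.226  0.   ]
(345, 125) 0.1 [ 0.661 -0.202  0.1  ]
(362, 128) 0.0 [ 0.686 -0.267  0.   ]
(362, 128) 0.1 [ 0.653 -0.238  0.1  ]
[ 0.691 -0.269  0.   ]
[ 0.635 -0.234  0.08 ]
[ 0.607 -0.217  0.12 ]
```

Call:
move_arm([
  [-1,0,15],
  [-1.5,-0.5,32],
  [-1.5,-0.5,50],
  [-1.5,-0.5,60],
  [-1.5,-0.5,64],
  [-1.5,-0.5,64],
], gripper=[0.7,0.7,0.7,0.7,0.7,0.7], turn=[0,0,0,0,0,0])

```text
time_s: 36.02
tool_pos: [0.5454, -0.2414, 0.0394]
orientation: [-0.0, 0.582, 0.813, -0.0]
contact_force: [-0.5, -0.5, 0.7]
grip_width: 0.0598
```

```bash
python3 look.py l14
```

```text
36.025 [ 0.5454 -0.2414  0.0394] [-0.5 -0.5  0.7] 0.059754634539219365
```

View pics/l14.png

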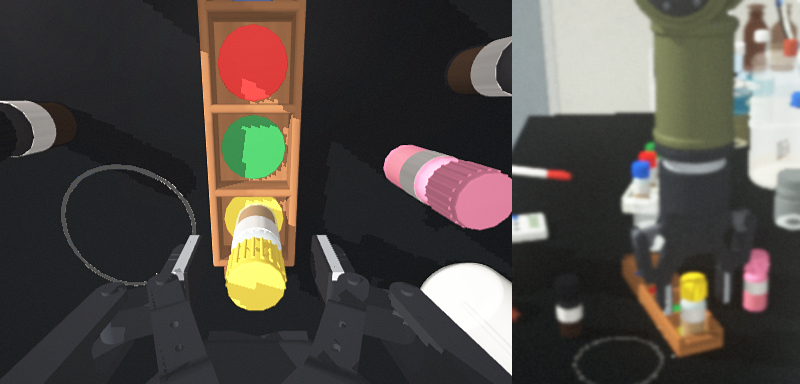

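Call:
move_arm([
  [2,0,1.5],
  [4,0,2],
  [4,0,2],
  [4,0,2],
  [4,0,2],
  [4,0,2],
  [4,0,2],
  [4,0,2],
], gripper=[0.7,0.7,0.2,0.2,0.2,0.2,0.2,0.2], turn=[0,0,0,0,0,0,0,0])

```text
time_s: 37.12
tool_pos: [0.5441, -0.2376, 0.0376]
orientation: [0.0, 0.582, 0.813, 0.0]
contact_force: [-1.0, 1.2, 1.6]
grip_width: 0.0276
```

Call:
move_arm([
  [0,0,-5],
  [0,0,-15],
  [0,0,-30],
  [0,0,-50],
  [0,0,-70],
  [0,0,-95],
  [0,0,-120],
  [0,0,-145],
  [0,0,-160],
  [0,0,-165],
  [0,0,-165],
], gripper=[0.2,0.2,0.2,0.2,0.2,0.2,0.2,0.2,0.2,0.2,0.2], turn=[0,0,0,0,0,0,0,0,0,0,0])

```text
time_s: 38.5
tool_pos: [0.5439, -0.2375, 0.2023]
orientation: [-0.0, 0.582, 0.813, -0.0]
contact_force: [0.3, 0.4, -0.0]
grip_width: 0.027
```

```bash
python3 look.py l15; python3 - <<'E'
from h import *
q=np.load("white.npy");P=T(np.array([[0,.0725,0]]),q)
print(P,delta((*P[0,:2],.2),q[2]))
E
```

```text
38.5 [ 0.5439 -0.2375  0.2023] [ 0.3  0.4 -0. ] 0.02699744553285732
[[0.52308686 0.28778189 0.        ]] (array([503.8, 149.8,   1.9]), np.float64(0.564))
```

View pics/l15.png

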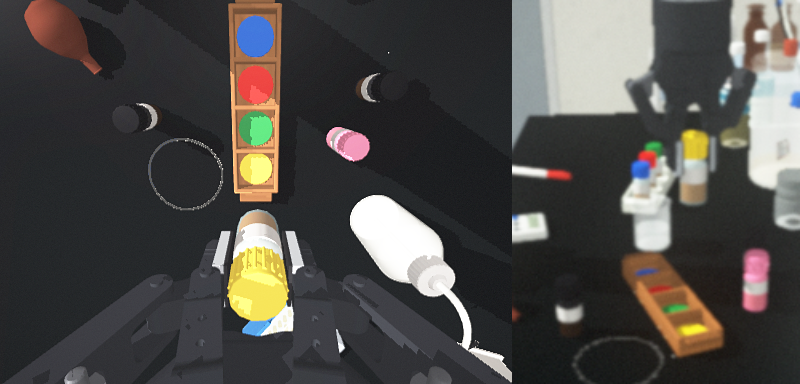

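Call:
move_arm([
  [15,4,0],
  [45,13,0],
  [82,24,0],
  [120,36,0],
  [158,47,0],
  [196,58,0],
  [234,70,0],
  [272,81,0],
  [310,92,0],
  [348,103,0],
  [386,115,0],
  [424,126,0],
  [460,137,0],
  [488,145,0],
  [503.8,149.8,0],
  [503.8,149.8,0],
  [503.8,149.8,0],
], gripper=[0.2,0.2,0.2,0.2,0.2,0.2,0.2,0.2,0.2,0.2,0.2,0.2,0.2,0.2,0.2,0.2,0.2], turn=[0.02,0.06,0.1,0.14,0.18,0.22,0.26,0.3,0.34,0.38,0.42,0.47,0.51,0.55,0.564,0.564,0.564])

```text
time_s: 40.72
tool_pos: [0.5239, 0.2858, 0.2023]
orientation: [0.0, 0.786, 0.618, -0.0]
contact_force: [-1.1, 0.9, -0.2]
grip_width: 0.027
```

```bash
python3 - <<'E'
from h import *
o=r.get_obs();print(o["time_s"],o["tool_pos"],o["grip_width"])
q=np.load("white.npy");P=T(np.array([[0,.0725,0]]),q)
print(P,delta((*P[0,:2],.065),q[2]))
E
```

```text
40.725 [0.52394349 0.2858186  0.20226453] 0.02703589823158833
[[0.52308686 0.28778189 0.        ]] (array([  1.9,  -1.3, 137.3]), np.float64(-0.001))
```

Call:
move_arm([
  [0,0,15],
  [0.7,-0.8,35],
  [0.7,-0.8,55],
  [0.7,-0.8,75],
  [0.7,-0.8,95],
  [0.7,-0.8,115],
  [0.7,-0.8,130],
  [0.7,-0.8,137],
  [0.7,-0.8,137],
  [0.7,-0.8,137],
], gripper=[0.2,0.2,0.2,0.2,0.2,0.2,0.2,0.2,0.2,0.2], turn=[0,0,0,0,0,0,0,0,0,0])

```text
time_s: 41.98
tool_pos: [0.5234, 0.2886, 0.0661]
orientation: [0.0, 0.785, 0.619, 0.001]
contact_force: [-1.2, 0.9, -0.2]
grip_width: 0.0267
```

```bash
python3 look.py l16; python3 - <<'E'
from h import *
q=np.load("white.npy");P=T(np.array([[0,.0725,0]]),q)
print(P,delta((*P[0,:2],.0346),q[2]))
E
```

```text
41.975 [0.5234 0.2886 0.0661] [-1.2  0.9 -0.2] 0.026701889758300013
[[0.52308686 0.28778189 0.        ]] (array([-1. , -0.1, 31.6]), np.float64(0.0))
```

View pics/l16.png

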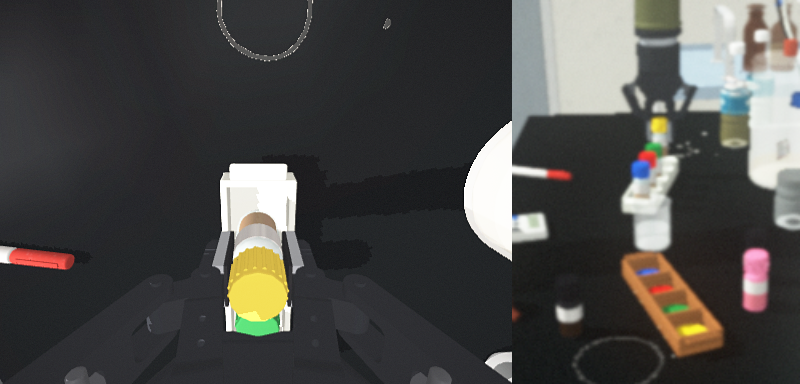

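Call:
move_arm([
  [0,0,5],
  [-0.5,0,12],
  [-0.5,0,18],
  [-0.5,0,23],
  [-0.5,0,27],
  [-0.5,0,29.5],
  [-0.5,0,31],
  [-0.5,0,31.8],
  [-0.5,0,31.8],
], gripper=[0.2,0.2,0.2,0.2,0.2,0.2,0.2,0.2,0.2], turn=[0,0,0,0,0,0,0,0,0])

```text
time_s: 43.2
tool_pos: [0.5229, 0.2881, 0.0345]
orientation: [-0.0, 0.785, 0.619, 0.0]
contact_force: [-1.3, -0.5, 6.0]
grip_width: 0.0271
```

Call:
move_arm([
  [0,0,0],
  [0,0,0],
  [0,0,0],
  [0,0,-10],
  [0,0,-25],
  [0,0,-50],
  [0,0,-80],
  [0,0,-115],
  [0,0,-150],
  [0,0,-185],
  [-20,0,-205],
  [-50,0,-205],
  [-60,0,-205],
  [-60,0,-205],
], gripper=[0.4,0.6,0.65,0.65,0.65,0.65,0.65,0.65,0.65,0.65,0.65,0.65,0.65,0.65], turn=[0,0,0,0,0,0,0,0,0,0,0,0,0,0])

```text
time_s: 44.95
tool_pos: [0.5086, 0.2286, 0.2388]
orientation: [-0.0, 0.786, 0.618, -0.0]
contact_force: [-0.2, 0.3, 0.3]
grip_width: 0.0559
```

```bash
python3 - <<'E'
from h import *
p=r.camera_params("wrist");a=r.grab_frame("wrist");b=r.grab_frame("side")[120:220,200:300]
q=np.load("white.npy");t=np.linspace(0,2*np.pi,40)
setcam("w",p);x0,y0,k=215,50,3
v=cv2.resize(a[y0:y0+190,x0:x0+90],None,fx=k,fy=k,interpolation=cv2.INTER_CUBIC).copy()
for y in(.0735,.0245,-.0245,-.0735):
    P=T(np.c_[.012*np.cos(t),y+.012*np.sin(t),0*t+.076],q)
    cv2.polylines(v,[((proj("w",P)-[x0,y0]+.5)*k).round().astype(np.int32)],True,(255,0,255),1)
out=np.zeros((570,790,3),np.uint8);out[:,:270]=v;out[:500,280:780]=cv2.resize(b,None,fx=5,fy=5)
cv2.imwrite("pics/fin.png",out[...,::-1]);print(r.get_obs()["time_s"],r.get_obs()["tool_pos"])
E
```

```text
45.05 [0.50867171 0.23036194 0.23845033]
```

View pics/fin.png

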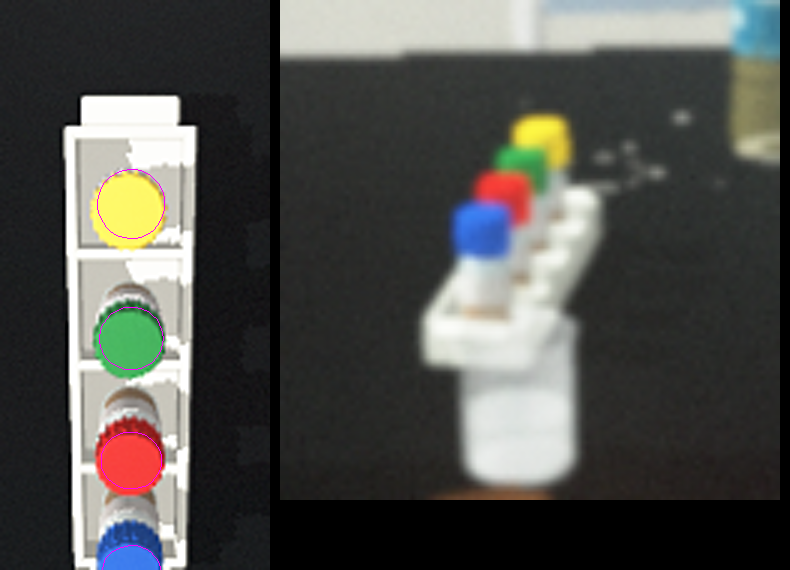

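All four caps lie within about 4 mm of the predicted compartment centres. They read yellow, green, red, blue from the left, and all stand upright. The gripper is clear.

```bash
python3 -c "
from workcell import r
print(r.hand_in())"
```

```text
the job is handed in; nothing more can be done
None
```

All four vials are now in the white rack in mirrored order, and I handed the job in at about 45 s of the 99 s allowed. The wooden rack held blue, red, green, yellow from left to right. The white rack now holds yellow, green, red, blue.

I lowered each vial until the wrist felt 6–12 N of floor contact, then opened the fingers and lifted away.

- **Position:** the last wrist picture shows the caps within about 4 mm of the expected compartment centres. Blue's lower edge was cut off in the crop. Yellow is a few millimetres off, well inside the 12 mm allowed.
- **Upright and clear:** the last side picture shows all four standing upright, with the gripper above and touching nothing.
- **Measurements:** the top and wrist cameras agreed on the white rack to about 1.5 mm. They differed by about 2 mm on where the vials stood along the wooden rack, so I nudged the gripper along the row before closing on red, green and yellow; blue needed no nudge.

The black and pink look-alikes were left alone. No check failed, but the hand-in gave no verdict.

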